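Scan the candle from under the glass dome

TASK

Ring up the candle on display under the glass dome: lift the dome off by its knob and set it gently aside, upright on the counter. Gently stand the candle upright on the counter a hand's breadth in front of the barcode scanner, its barcode squarely facing the scanner's window, then squeeze the scanner's trigger fully home, hold it for a moment and let it spring back. Leave the candle standing there and don't disturb the other goods.

Things in the scene. Friction and masses are not known exactly. Their poses are not given: they have to be found in the camera images.
- display: Round turned-wood display base, 132 mm across, fixed. Its flat rim, on which the dome stands, is 16 mm above the counter; a round plateau 80 mm across in its middle, on which the candle stands, is 22 mm above the counter. Origin: centre of its underside, on the counter; z up.
- dome: Loose clear-glass dome (cloche), open below, 100 mm across, walls 4 mm, glass 108 mm high (104 mm inside), with a dark wooden knob on a brass neck on top; 0.25 to 0.4 kg. It starts on the display base, over the candle. Origin: centre of its open lower edge (height 0 when it stands on the counter, 16 mm on the base); z up its axis.
- dome_knob (a point): Middle of the dome's wooden knob, on its axis, 133 mm above the dome's lower edge. The knob is round, at most 30 mm across and 26 mm tall (13 mm above and below this point); under it 12 mm of neck, 16 mm across, stands on the glass top, which is nearly flat out to 18 mm from the axis and then falls away.
- candle: The candle to scan: loose straight pink pot, 60 mm across, 75 mm high (soft wick 8 mm more), 0.2 to 0.37 kg, under the dome at the start. A white label with black bars (the barcode) covers a fifth of its round side, 18 to 62 mm up; above the barcode's middle a paper strip with a red end runs over the rim onto the top. Origin: centre of its underside; z up; +x points out of the middle of the barcode.
- scanner: Gun-shaped barcode scanner, held on its side in a fixed low stand (round steel foot 120 mm across, 8 mm thick) so that its window looks level across the counter. Origin: on the counter under the head, at the foot's centre; z up; +y is where the window looks; the grip runs level from the head towards -x. Head: x -25 to 25, y -55 to 60 mm, heights 22 to 88 mm.
- scan_window (a point): Centre of the scanner's red window, 55 mm above the counter, at (0, 61) mm from the scanner's origin; axes as the scanner's (+y straight out of the window). It reads a barcode facing it within 20 degrees of squarely, with the pot's axis within 25 mm either side of the centre line (x) and 55 to 150 mm out from the window (y).
- grip_back (a point): Point on the flat back (-y) face of the scanner's grip, opposite the trigger, at (-60, -28, 55) mm in the scanner's frame; axes as the scanner's. The grip is 34 mm tall (38 to 72 mm above the counter), 28 mm deep in y (front face at y = 0), from the head at x = -23 to its butt at x = -148 mm. Only the counter and the foot's edge lie below.
- trigger (a joint): The scanner's yellow trigger: blade 50 mm long, 22 mm tall, 9 mm thick on the +y side of the grip, hinged on an upright axis at its head end, at (-24, 5) mm in the scanner's frame. 0 = at rest, free end leaning out to +y; 0.25 rad = fully squeezed (-y, against the grip); counts above 0.20. Sprung: at point trigger_face about 2 N to start, 5 N to hold it home.
- trigger_face (a point): Point on the trigger's front (+y) face, 55 mm above the counter, 36 mm from the hinge along the blade; moves with it: at rest at x = -58, y = 19 mm in the scanner's frame, squeezed at x = -60, y = 10 mm. Here grip and trigger together measure about 47 mm in y at rest, 38 mm fully squeezed.
- candlestick: Bystander: pink ceramic candlestick with wavy collars, 140 mm tall, foot 88 mm across. Origin: centre of its underside. Leave it alone.
- green_candle: Bystander: candle in a green pot of the same make and size as the pink one, not under the dome. Origin: centre of its underside. Leave it alone.
- candle_jar: Bystander: heavy glass jar 116 mm across and 154 mm tall, full of dinner candles that stick up to about 250 mm. Origin: centre of its underside. Leave it alone.
Things that resemble listed ones, but are neither listed nor needed, are in the scene too. Leave any blue or orange look-alike of the dome alone.

How it is judged:
On the way, in this order (a step that is already met when the one before it is completed fails the run):
1. the dome stands upright on the counter, clear of the candles, let go (height (world z) of dome between -0.004 and 0.004 m and angle between dome's own z axis and vertical below 0.06 rad and horizontal distance between dome and candle above 0.075 m and horizontal distance between dome and green_candle above 0.075 m and contact force between the fingers and dome below 0.1 N and linear speed of dome below 0.02 m/s), for 0.2 s.
2. the candle stands upright on the counter before the scanner's window, its barcode facing the window, let go (height (world z) of candle between -0.004 and 0.004 m and angle between candle's own z axis and vertical below 0.06 rad and x of candle in the frame of scan_window between -0.025 and 0.025 m and y of candle in the frame of scan_window between 0.055 and 0.15 m and angle between the x axis of candle and the y axis of scan_window, either way round below 0.35 rad and x of scan_window in the frame of candle above 0 m and contact force between the fingers and candle below 0.1 N and linear speed of candle below 0.02 m/s), for 0.2 s.
3. the trigger is squeezed fully (above 0.20 rad) for 0.2 s while the barcode is before the window (height (world z) of candle between -0.004 and 0.004 m and angle between candle's own z axis and vertical below 0.06 rad and x of candle in the frame of scan_window between -0.025 and 0.025 m and y of candle in the frame of scan_window between 0.055 and 0.15 m and angle between the x axis of candle and the y axis of scan_window, either way round below 0.35 rad and x of scan_window in the frame of candle above 0 m and value of joint trigger above 0.2 rad), for 0.2 s.
At the end, for the whole second after the job is handed in: Trigger sprung back (below 0.03 rad). Candle upright and still on the counter, axis within 25 mm of the window's centre line and 55 to 150 mm out from it, barcode facing it within 20 degrees. Dome upright (3.4 degrees) and still on the bare counter, its axis over 75 mm from either candle's (height (world z) of dome between -0.004 and 0.004 m and angle between each of dome, candle's own z axis and vertical below 0.06 rad and horizontal distance between dome and candle above 0.075 m and horizontal distance between dome and green_candle above 0.075 m and linear speed of each of dome, candle below 0.02 m/s and height (world z) of candle between -0.004 and 0.004 m and x of candle in the frame of scan_window between -0.025 and 0.025 m and y of candle in the frame of scan_window between 0.055 and 0.15 m and angle between the x axis of candle and the y axis of scan_window, either way round below 0.35 rad and x of scan_window in the frame of candle above 0 m and value of joint trigger below 0.03 rad); the robot touches nothing.
It fails at once if the glass dome is tipped by more than 25 degrees (angle between dome's own z axis and vertical above 0.44 rad).
It fails at once if the candle is tipped by more than 30 degrees (angle between candle's own z axis and vertical above 0.52 rad).
It fails at once if the glass dome is dropped or banged down on the counter (height (world z) of dome below 0.03 m and linear speed of dome above 0.5 m/s).
It fails at once if the candle is dropped or banged down on the counter (height (world z) of candle below 0.03 m and linear speed of candle above 0.5 m/s).
It fails at once if another piece of goods is moved by more than 25 mm or knocked over (distance of any of candlestick, green_candle, candle_jar from where it was at the start of the episode above 0.025 m or angle between any of candlestick, green_candle, candle_jar's own z axis and vertical above 0.3 rad).
It also fails if it takes over 64 s, if anything falls off the work surface, if the arm or the gripper's body presses on something with over 40 N, if the wrist force passes 120 N, or if a joint passes its speed limit or range.

ROBOT

A 7-joint arm with a two-finger parallel gripper is mounted at the origin on the work surface. World frame = base frame: x ahead of the robot, y to its left, z up, the work surface at z = 0. Lengths are in m, angles in rad, forces in N, time in s.
With the tool pointing down it reaches from about 0.4 to 0.85 m from the base axis. Payload 6.9 kg.
Tool frame: the origin (TCP) lies midway between the tips of the shut fingers; the grasp point (between the pads) lies 19 mm behind it (r.grasp_offset is the distance from the TCP to the grasp point, in m); z points along the fingers, y is the line along which they close (so a half turn about z gives the same grasp; the last joint's range is limited). The gripper opens to 85 mm and grips with 20 to 120 N. Pads are 22 mm wide; open, the fingers measure 114 mm over their backs; the gripper's body (76 mm by 85 mm) begins 54 mm behind the grasp point. The pads swing forward as they close: fully open they stand 13 mm farther back than shut.
Start: joints at [0.105, 0.507, -0.238, 1.5, 0.126, 1.149, -0.155], TCP at [0.625, -0, 0.193] pointing down, gripper open.
Joint ranges: [-3.08, 3.08], [-0.24, 2.05], [-1.43, 1.35], [0, 2.5], [-1.52, 4.66], [0.17, 1.96], [-2.89, 2.89]. Speed limits (rad/s): [2.39, 2.39, 3.14, 3.14, 3.14, 3.14, 3.14].

INTERFACE

Orientations are given as a rotation vector (axis times angle).
In Python, from station import r, vision, nets gives the robot as it stands.
- The arm moves only by the tool carry_out, never from a script. Its arguments are lists of equal length, an entry for each row: "delta_pos": the shift along the tool's x, y, z normalised to -1 to 1, where 1 is 25 cm, a list of three; "twist": the turn, a rotation vector about the tool's x, y, z normalised to -1 to 1, where 1 is pi rad, a list of three; "fingers": the finger opening in mm, from 0 to 85.4. A call has 1 to 12 rows; each row is the pose to reach, as a shift and turn from the pose commanded when the call began, along the tool's axes at that moment, turning the shorter way round; what a row does not reach only later rows make up. A row lasts 1/12 s, in which the tool goes at most 41.7 mm and 7.16 degrees, less where a joint would pass 70% of its speed; a pose out of reach is approached as far as the arm can. A call with a number of a shift or a turn outside -1 to 1 is refused whole. A call with a gripper value outside its range is refused whole. The fingers move at their own pace and stop on an object; "force" is the grip in N (left out, the last holds). Time passes only in rows, so rows that repeat a pose let the fingers close. It gives the time, the measured TCP pose, the force, the opening and the grip force at its end, in the units of the state.
- r.read_state(): the state, without advancing time (a new reading comes with each control period).
- vision.capture(name): name is "scene" or "side" or "wrist"; returns a dict with "frame" (480x640x3 uint8, red, green, blue), "fx", "fy", "cx", "cy" (pixels), "view" (4x4, takes a point from world to camera coordinates). Camera axes: x right, y up, looking along -z (the intrinsics and any distortion apply to the point x, -y, -z); pixel columns grow to the right and rows downward; lengths in m; the calibration is good to about 2 mm. A picture is of the moment at which its call begins. There is no depth.
- r.hand_in(): hands the job in; it is judged then, once.
Trained networks look in a picture, given as the dict that the camera call returned (one of the last four; its "shot" number tells which), for a name from the list of things; names that differ only in an ending like _2 or _b are one class to them, and where a whole thing is asked for, a point or a joint stands for the part that bears it (a point fixed in the world has none). Each returns a list of dicts, best first, with "score" (0 to 1); they miss things now and then, are a little off and sometimes report something else, mostly with a low value. They report only what shows in the picture. A call takes as long as a camera call. They do not tell look-alikes from the thing itself.
- nets.look_for(name, picture): "rect" ([left, top, right, bottom] in pixels, round what is visible of it).
The state is a dict: "time_s": time; "q": joint angles; "joint_vel": joint speeds; "tau": joint torques, N m; "eef_pos": TCP position; "ee_rot": TCP orientation; "contact_force": force on the tool from outside, world axes, zero at the start; "torque": the same for the moment, N m; "opening": finger opening in m; "grip_force": force on a finger pad.
Only numpy, scipy, OpenCV 4.12 (cv2) and the standard library are available. Lean on these libraries where they do the work, as an engineer would, in place of code of your own. Each camera call takes 0.05 s, during which the arm holds its last target. There are 200 camera calls.

## Working session

There is one attempt and no reset: what is moved stays moved. The work goes in short steps, Python scripts to look and compute and a tool call to move; the robot and the scene stay as the last step left them, time stands still between calls to the robot, and variables do not carry over. Pictures are saved under pics/ and viewed, at most 10 in all, crops included, and the job is handed in when it is done.

Besides the shell and the picture viewer there is one more tool, called after "Emit:" as name(argument=value, ...) on one line, values as JSON. carry_out: Moves the arm, as the interface text tells. Scaled input: -1 to 1 covers 25 cm each way for a shift and pi rad each way for a turn. Its arguments: {"type":"object","properties":{"delta_pos":{"type":"array","items":{"type":"array","items":{"type":"number","minimum":-1,"maximum":1}}},"twist":{"type":"array","items":{"type":"array","items":{"type":"number","minimum":-1,"maximum":1}}},"fingers":{"type":"array","items":{"type":"number"}},"force":{"type":"number"}},"required":["delta_pos","twist","fingers"]}

```bash
mkdir -p pics; ls; cat > h.py <<'E'
import numpy as np, cv2
from station import r, vision, nets
def save(c,n,box=None,scale=1):
    f=c["frame"][:,:,::-1]
    if box: f=f[box[1]:box[3],box[0]:box[2]]
    if scale!=1: f=cv2.resize(f,None,fx=scale,fy=scale,interpolation=cv2.INTER_CUBIC)
    cv2.imwrite("pics/"+n,f)
def ray(c,u,v):
    V=np.array(c["view"]); R=V[:3,:3];t=V[:3,3]
    d=np.array([(u-c["cx"])/c["fx"],-(v-c["cy"])/c["fy"],-1.])
    d=R.T@d; return -R.T@t, d/np.linalg.norm(d)
def atz(c,u,v,z):
    o,d=ray(c,u,v); return o+d*(z-o[2])/d[2]
def tri(*obs):
    A=np.zeros((3,3));b=np.zeros(3);L=[]
    for c,u,v in obs:
        o,d=ray(c,u,v);P=np.eye(3)-np.outer(d,d);A+=P;b+=P@o;L.append((o,P))
    x=np.linalg.solve(A,b); return x,[float(np.linalg.norm(P@(x-o))) for o,P in L]
def proj(c,p):
    V=np.array(c["view"]);q=V[:3,:3]@np.array(p)+V[:3,3]
    return c["cx"]+c["fx"]*q[0]/-q[2], c["cy"]-c["fy"]*q[1]/-q[2]
E
cat > a.py <<'E'
from h import *
np.set_printoptions(precision=4,suppress=True)
for n in ["scene","side","wrist"]:
    c=vision.capture(n); save(c,n+"0.png"); print(n,[k for k in c if k!='frame'],c["fx"],atz(c,320,240,0),ray(c,320,240)[0])
    for t in ["display","dome","dome_knob","candle","scanner","scan_window","trigger","grip_back","candlestick","green_candle","candle_jar"]:
        try: print(t,[(round(x["score"],2),np.round(x["rect"]).astype(int).tolist()) for x in nets.look_for(t,c)[:3]])
        except Exception as e: print(t,e)
print(r.read_state())
E
python3 a.py; cat > /dev/null; python3 -c "
import cv2,numpy as np
a=[cv2.imread('pics/%s0.png'%n) for n in('scene','side','wrist')]
"
```

```text
pics
scene ['fx', 'fy', 'cx', 'cy', 'view', 'shot'] 476.30097103944763 [ 0.4232 -0.0797  0.    ] [ 1.3339 -0.2537  0.7458]
display [(0.88, [371, 253, 428, 290])]
dome [(0.79, [337, 171, 380, 236]), (0.76, [403, 265, 462, 336]), (0.66, [378, 214, 425, 280])]
dome_knob [(0.92, [404, 264, 461, 338]), (0.9, [381, 212, 424, 279]), (0.7, [339, 175, 379, 235])]
candle []
scanner [(0.84, [161, 236, 273, 354])]
scan_window [(0.67, [153, 236, 271, 367])]
trigger [(0.55, [239, 260, 247, 269])]
grip_back [(0.93, [152, 235, 271, 371])]
candlestick [(0.91, [475, 197, 523, 266])]
green_candle [(0.76, [481, 288, 522, 335]), (0.31, [150, 237, 271, 365])]
candle_jar [(0.67, [92, 157, 162, 269]), (0.3, [155, 240, 270, 368]), (0.2, [237, 258, 246, 269])]
side ['fx', 'fy', 'cx', 'cy', 'view', 'shot'] 438.15394228220777 [ 0.6444 -0.0295  0.    ] [-0.0907 -0.7457  0.7545]
display [(0.95, [251, 229, 295, 249])]
dome [(0.89, [211, 232, 253, 291]), (0.74, [291, 172, 322, 223]), (0.28, [355, 249, 473, 350])]
dome_knob [(0.69, [292, 176, 323, 225]), (0.65, [253, 189, 288, 245]), (0.58, [207, 232, 252, 292])]
ca
[... 729 characters left out ...]
 393, 344, 418])]
scan_window [(0.69, [223, 55, 318, 201]), (0.63, [269, 392, 342, 418])]
trigger []
grip_back [(0.85, [268, 395, 340, 416])]
candlestick []
green_candle []
candle_jar []
{'time_s': 1.8, 'q': array([ 0.1055,  0.5075, -0.2376,  1.5002,  0.1257,  1.1489, -0.1548]), 'joint_vel': array([ 0.0017,  0.0012, -0.0004, -0.0017,  0.0008,  0.0002,  0.0014]), 'tau': array([  0.0007, -62.0354,  -2.1845, -24.9959,   0.014 ,   0.0024,
         0.    ]), 'eef_pos': array([ 0.625 , -0.    ,  0.1935]), 'ee_rot': array([-2.2215, -2.2214,  0.0001]), 'contact_force': array([ 0.3106,  0.4556, -0.508 ]), 'torque': array([ 0.0166, -0.0465,  0.0243]), 'grip_force': 0.0, 'opening': 0.08541209728339555}
```

View pics/scene0.png

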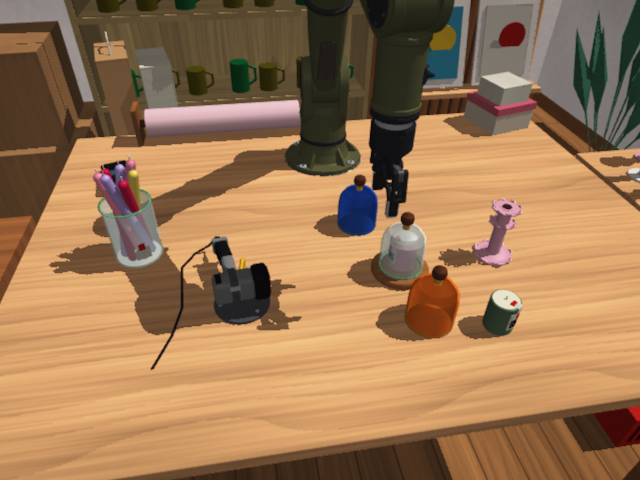

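View pics/side0.png

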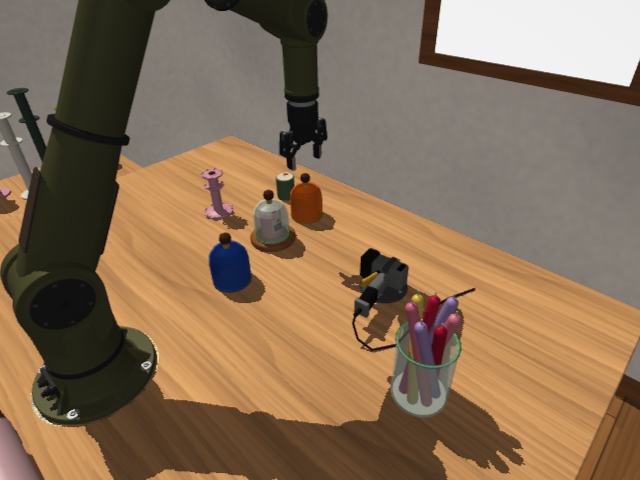

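```bash
python3 - <<'E'
import cv2,numpy as np
a=cv2.imread('pics/scene0.png');b=cv2.imread('pics/side0.png');w=cv2.imread('pics/wrist0.png')
z=lambda i,x0,y0,x1,y1,s:cv2.resize(i[y0:y1,x0:x1],None,fx=s,fy=s,interpolation=cv2.INTER_CUBIC)
p=[z(a,150,230,280,330,3),z(a,360,200,460,300,3),z(b,340,240,470,340,3),z(b,235,180,335,280,3)]
cv2.imwrite('pics/z0.png',np.vstack([np.hstack([q[:300,:390] for q in p[:2]]),np.hstack(p[2:])]))
E
```

```text
(no output)
```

View pics/z0.png

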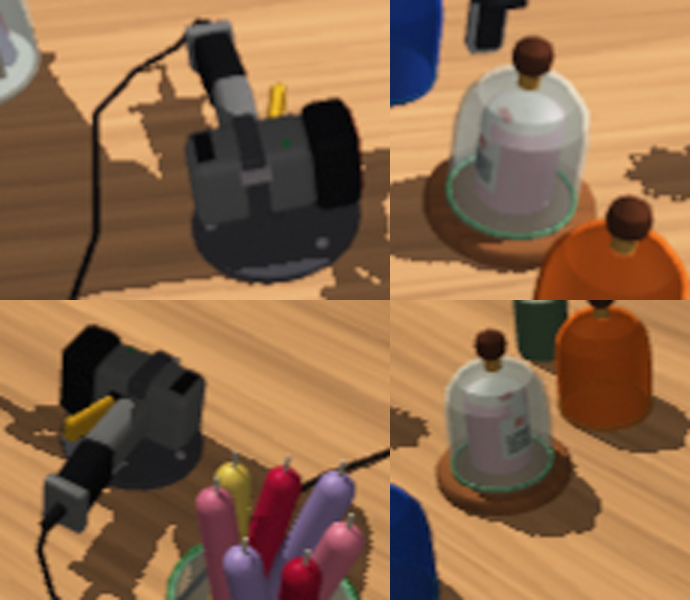

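View pics/wrist0.png

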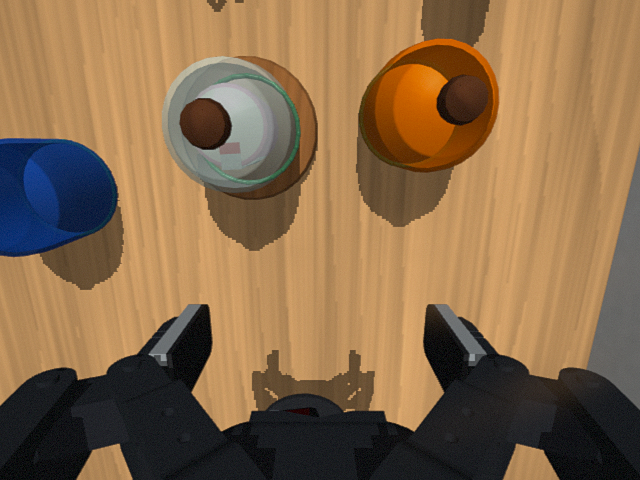

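```bash
cat > b.py <<'E'
from h import *
np.set_printoptions(precision=4,suppress=True)
s=vision.capture("scene");d=vision.capture("side");w=vision.capture("wrist")
print("knob",tri((s,407.7,218.7),(d,268.4,195),(w,205,124)))
print("knob sd",tri((s,407.7,218.7),(d,268.4,195)))
print("butt",tri((s,220.7,245),(d,361.7,306.7)))
print("trigtip",tri((s,243,259.3),(d,362.7,283.3)))
print("footnear s",atz(s,242,324.3,0),"d",atz(d,383.7,302.5,0),"L/R",atz(s,214,301,.006),atz(s,270,301,.006))
print("orange knob",tri((s,439.5,272),(d,305,178),(w,463,98)))
print("blue knob",tri((s,360,181),(d,225,239)))
print("green c",tri((s,502,312),(d,286,186)))
print("stick top",tri((s,506,206),(d,213,173)))
print("jar",tri((s,139,255),(d,420,405)))
k=tri((s,407.7,218.7),(d,268.4,195),(w,205,124))[0]
print("candle top c px",proj(w,[k[0],k[1],.097]),"red",atz(w,230,148,.097))
print("base c px",proj(w,[k[0],k[1],.016]))
print(w["view"])
E
python3 b.py
```

```text
knob (array([0.5589, 0.0812, 0.1462]), [0.0022043611942158363, 0.0006667403053382523, 0.00190366409139392])
knob sd (array([0.5599, 0.0826, 0.1456]), [0.0009899172283978663, 0.000989917228397744])
butt (array([ 0.472 , -0.3206,  0.0536]), [0.0012054971671231355, 0.0012054971671232805])
trigtip (array([ 0.5324, -0.2737,  0.0553]), [0.002107412717450834, 0.0021074127174508543])
footnear s [ 0.6695 -0.2858  0.    ] d [ 0.5619 -0.3199  0.    ] L/R [ 0.5999 -0.3413  0.006 ] [ 0.6187 -0.2232  0.006 ]
orange knob (array([0.7159, 0.0963, 0.1311]), [0.0013123943677566582, 0.0014296678193372089, 0.0011176372693208207])
blue knob (array([0.3688, 0.0265, 0.1275]), [0.000986182225409867, 0.0009861822254098192])
green c (array([0.7536, 0.2304, 0.0375]), [0.0012797533230265378, 0.0012797533230264914])
stick top (array([0.5414, 0.3172, 0.1399]), [0.0015368200802084345, 0.0015368200802084145])
jar (array([ 0.3947, -0.5279, -0.0155]), [0.00434539275707291, 0.004345392757072908])
candle top c px (np.float64(226.53948539944432), np.float64(125.00360270109556)) red [0.5604 0.065  0.097 ]
base c px (np.float64(247.29126106096444), np.float64(128.90639874593828))
[[ 1.      0.0008 -0.0002 -0.6254]
 [-0.0009  0.961  -0.2765  0.0374]
 [-0.0001  0.2765  0.961  -0.3786]
 [ 0.      0.      0.      1.    ]]
```

Emit:
carry_out(delta_pos=[[0.1,-0.08,0],[0.2,-0.16,0],[0.3,-0.24,0],[0.328,-0.264,0],[0.328,-0.264,0],[0.328,-0.264,0.05],[0.328,-0.264,0.1],[0.328,-0.264,0.15],[0.328,-0.264,0.2],[0.328,-0.264,0.24],[0.328,-0.264,0.256],[0.328,-0.264,0.256]], twist=[[0,0,0],[0,0,0],[0,0,0],[0,0,0],[0,0,0],[0,0,0],[0,0,0],[0,0,0],[0,0,0],[0,0,0],[0,0,0],[0,0,0]], fingers=[85,85,85,85,85,85,85,85,85,85,85,85], force=40)

```text
time_s: 2.95
eef_pos: [0.5588, 0.0812, 0.1285]
ee_rot: [-2.222, -2.22, 0.002]
contact_force: [-0.3, 0.8, -0.1]
opening: 0.0851
grip_force: 0.0
```

```bash
python3 - <<'E'
from h import *
c=vision.capture("wrist"); s=vision.capture("scene"); d=vision.capture("side")
z=lambda c,x0,y0,x1,y1,k:cv2.resize(c["frame"][y0:y1,x0:x1,::-1],None,fx=k,fy=k)
cv2.imwrite("pics/k1.png",np.hstack([cv2.resize(c["frame"][:,:,::-1],(400,300)),z(s,357,155,457,255,3)[:, :200*1+100],z(d,235,145,268+33,245,1.5)[:0+150] if 0 else z(d,235,150,268,250,3)]))
E
```

```text
(no output)
```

View pics/k1.png

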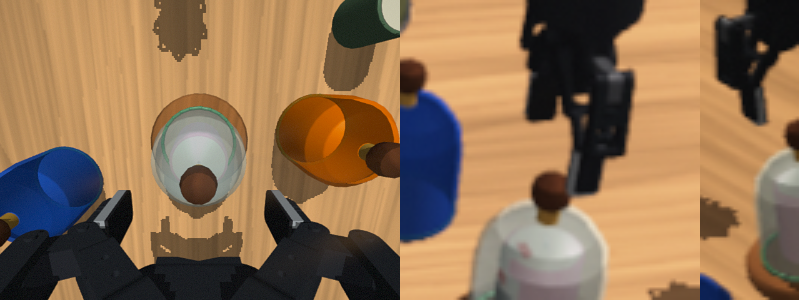

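```bash
python3 - <<'E'
from h import *
c=vision.capture("wrist"); s=vision.capture("scene"); d=vision.capture("side")
print(r.read_state()["eef_pos"])
for p in [(.559,.082,.149),(.559,.082,.1285),(.602,.082,.15),(.516,.082,.15)]:
    print(p,[np.round(proj(k,p)).tolist() for k in (c,s,d)])
print("knob via wrist px",tri((s,407.7,218.7),(d,268.4,195),(c,317,296)))
E
```

```text
[0.55942846 0.08201495 0.13013328]
(0.559, 0.082, 0.149) [[315.0, 290.0], [407.0, 218.0], [268.0, 194.0]]
(0.559, 0.082, 0.1285) [[315.0, 275.0], [406.0, 225.0], [269.0, 200.0]]
(0.602, 0.082, 0.15) [[404.0, 291.0], [414.0, 229.0], [280.0, 188.0]]
(0.516, 0.082, 0.15) [[226.0, 291.0], [401.0, 206.0], [256.0, 200.0]]
knob via wrist px (array([0.55985937, 0.08060911, 0.14698992]), [0.0023691007727122447, 0.001364318309727345, 0.002304284615977994])
```

Emit:
carry_out(delta_pos=[[0,0,0],[0,0,0],[0,0,0],[0,0,0],[0,0,0],[0,0,0]], twist=[[0,0,0],[0,0,0],[0,0,0],[0,0,0],[0,0,0],[0,0,0]], fingers=[40,40,40,40,40,40])

```text
time_s: 3.75
eef_pos: [0.559, 0.082, 0.1295]
ee_rot: [-2.221, -2.221, 0.0]
contact_force: [-0.1, 0.1, -0.1]
opening: 0.0402
grip_force: 0.0
```

```bash
python3 - <<'E'
from h import *
c=vision.capture("wrist"); s=vision.capture("scene"); d=vision.capture("side")
z=lambda c,x0,y0,x1,y1,k:cv2.resize(c["frame"][y0:y1,x0:x1,::-1],None,fx=k,fy=k,interpolation=cv2.INTER_CUBIC)
cv2.imwrite("pics/k2.png",np.vstack([z(c,120,180,520,380,2)[:, :800],np.hstack([z(s,360,170,460,220+20,4)[:, :400],z(d,220,150,320,220,4)])[:200+80]])[:600])
E
```

```text
(no output)
```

View pics/k2.png

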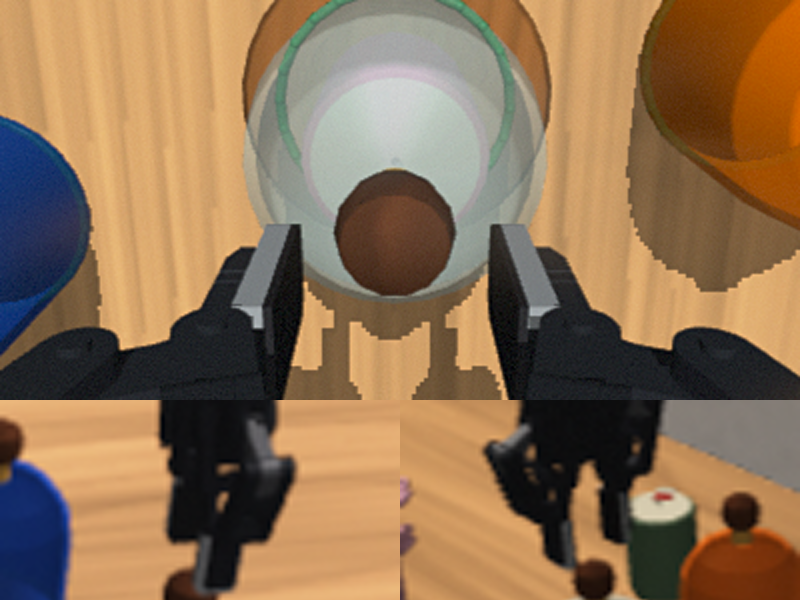

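The pictures show the fingertips above the knob's top (wrist, pads at (270,292)/(365,292) px; scene tip at row 217), although the reported TCP is at knob height. I'll test this by closing gently.

Emit:
carry_out(delta_pos=[[0,0,0],[0,0,0],[0,0,0],[0,0,0]], twist=[[0,0,0],[0,0,0],[0,0,0],[0,0,0]], fingers=[25,25,25,25], force=20)

```text
time_s: 4.23
eef_pos: [0.559, 0.082, 0.1295]
ee_rot: [-2.221, -2.221, -0.0]
contact_force: [0.1, -0.6, 0.5]
opening: 0.0249
grip_force: 0.0
```

```bash
python3 - <<'E'
from h import *
print(r.grasp_offset, r.read_state()["opening"],r.read_state()["grip_force"])
E
```

```text
0.0187 0.024864780742660245 0.0
```

Emit:
carry_out(delta_pos=[[0,0,0],[0,0,0],[0,0,0],[0,0,0],[0,0,0.04],[0,0,0.08],[0,0,0.1],[0,0,0.12],[0,0,0.13],[0,0,0.14],[0,0,0.14]], twist=[[0,0,0],[0,0,0],[0,0,0],[0,0,0],[0,0,0],[0,0,0],[0,0,0],[0,0,0],[0,0,0],[0,0,0],[0,0,0]], fingers=[55,55,55,55,55,55,55,55,55,55,55], force=40)

```text
time_s: 5.15
eef_pos: [0.5588, 0.0819, 0.0939]
ee_rot: [-2.221, -2.221, 0.001]
contact_force: [-0.3, -1.0, -0.1]
opening: 0.0551
grip_force: 0.0
```

Emit:
carry_out(delta_pos=[[0,0,0],[0,0,0],[0,0,0],[0,0,0],[0,0,0],[0,0,0]], twist=[[0,0,0],[0,0,0],[0,0,0],[0,0,0],[0,0,0],[0,0,0]], fingers=[24,24,24,24,24,24], force=40)

```text
time_s: 5.65
eef_pos: [0.559, 0.082, 0.0949]
ee_rot: [2.221, 2.221, 0.001]
contact_force: [-2.6, 0.2, 6.3]
opening: 0.028
grip_force: 39.5
```

Emit:
carry_out(delta_pos=[[0,0,0],[0,0,0],[0,0,0],[0,0,0.01],[0,0,0.015],[0,0,0.02],[0,0,0.02]], twist=[[0,0,0],[0,0,0],[0,0,0],[0,0,0],[0,0,0],[0,0,0],[0,0,0]], fingers=[50,50,50,50,50,50,50], force=40)

```text
time_s: 6.23
eef_pos: [0.5588, 0.0819, 0.089]
ee_rot: [-2.221, -2.221, 0.001]
contact_force: [-0.4, -0.5, 0.2]
opening: 0.0501
grip_force: 0.0
```

Emit:
carry_out(delta_pos=[[0,0,0],[0,0,0],[0,0,0],[0,0,0],[0,0,0],[0,0,0]], twist=[[0,0,0],[0,0,0],[0,0,0],[0,0,0],[0,0,0],[0,0,0]], fingers=[24,24,24,24,24,24], force=40)

```text
time_s: 6.73
eef_pos: [0.5589, 0.082, 0.0897]
ee_rot: [-2.221, -2.221, 0.0]
contact_force: [-0.9, -0.6, 2.6]
opening: 0.0271
grip_force: 39.3
```

```bash
python3 - <<'E'
from h import *
c=vision.capture("wrist"); s=vision.capture("scene"); d=vision.capture("side")
z=lambda c,x0,y0,x1,y1,k:cv2.resize(c["frame"][y0:y1,x0:x1,::-1],None,fx=k,fy=k,interpolation=cv2.INTER_CUBIC)
cv2.imwrite("pics/k3.png",np.vstack([z(c,120,180,520,380,2),np.hstack([z(s,360,190,460,240,4),z(d,220,160,320,210,4)])]))
E
```

```text
(no output)
```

View pics/k3.png

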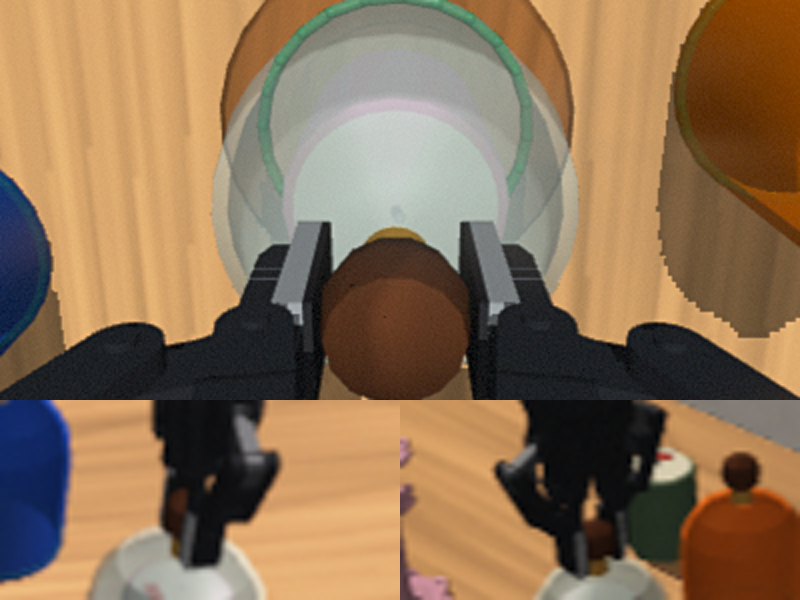

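The pads now straddle the knob (wrist crop: knob (396,325), pads at 331 and 459). Fingertips sit about 38–40 mm behind the stated TCP, so I'll allow for that. Lifting.

Emit:
carry_out(delta_pos=[[0,0,-0.02],[0,0,-0.06],[0,0,-0.1],[0,0,-0.15],[0,0,-0.2],[0,0,-0.25],[0,0,-0.3],[0,0,-0.35],[0,0,-0.4],[0,0,-0.45],[0,0,-0.5],[0,0,-0.5]], twist=[[0,0,0],[0,0,0],[0,0,0],[0,0,0],[0,0,0],[0,0,0],[0,0,0],[0,0,0],[0,0,0],[0,0,0],[0,0,0],[0,0,0]], fingers=[20,20,20,20,20,20,20,20,20,20,20,20], force=60)

```text
time_s: 7.88
eef_pos: [0.5604, 0.0824, 0.2178]
ee_rot: [2.219, 2.219, 0.006]
contact_force: [0.4, 0.7, -3.2]
opening: 0.0268
grip_force: 59.2
```

```bash
python3 - <<'E'
from h import *
c=vision.capture("wrist"); s=vision.capture("scene"); d=vision.capture("side")
z=lambda c,x0,y0,x1,y1,k:cv2.resize(c["frame"][y0:y1,x0:x1,::-1],None,fx=k,fy=k,interpolation=cv2.INTER_CUBIC)
cv2.imwrite("pics/k4.png",np.hstack([z(s,330,130,480,300,2.6),z(d,210,100,360,270,2.6)])[:, :800])
print(r.read_state()["contact_force"])
for n in ("candle","dome"):
  print(n,[[(round(x["score"],2),np.round(x["rect"]).astype(int).tolist()) for x in nets.look_for(n,k)] for k in (s,d,c)])
E
```

```text
[ 0.43150856 -0.68964348 -2.88460725]
candle [[(0.66, [389, 230, 417, 272]), (0.57, [155, 238, 269, 368]), (0.26, [93, 160, 163, 269])], [(0.68, [257, 205, 284, 237])], []]
dome [[(0.72, [336, 174, 380, 236]), (0.69, [383, 159, 434, 234]), (0.21, [389, 232, 417, 270])], [(0.94, [248, 145, 287, 205]), (0.85, [291, 173, 322, 224]), (0.6, [211, 232, 255, 293])], [(0.93, [52, 217, 192, 330]), (0.6, [227, 178, 410, 380]), (0.6, [411, 151, 548, 259])]]
```

View pics/k4.png

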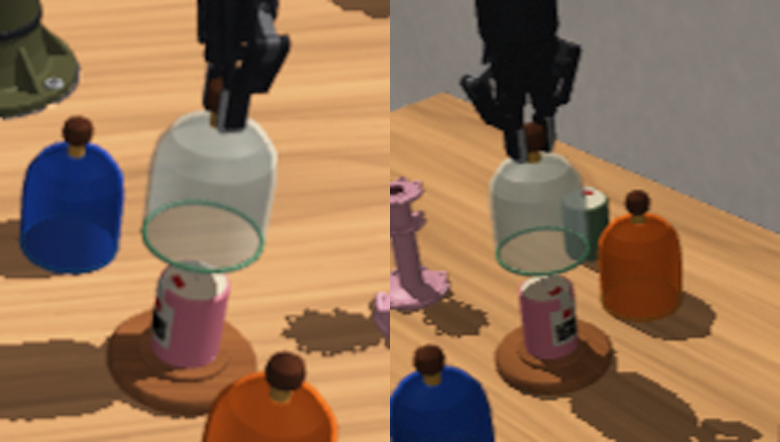

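Dome is up and level, candle on the base free (scene candle rect 389-417, 230-272). Carrying the dome to (0.74, -0.06).

Emit:
carry_out(delta_pos=[[-0.03,0.01,0],[-0.09,0.03,0],[-0.16,0.05,0],[-0.23,0.07,0],[-0.3,0.09,0],[-0.37,0.12,0],[-0.43,0.16,0],[-0.48,0.21,0],[-0.51,0.27,0],[-0.53,0.33,0],[-0.54,0.4,0],[-0.55,0.47,0]], twist=[[0,0,0],[0,0,0],[0,0,0],[0,0,0],[0,0,0],[0,0,0],[0,0,0],[0,0,0],[0,0,0],[0,0,0],[0,0,0],[0,0,0]], fingers=[20,20,20,20,20,20,20,20,20,20,20,20])

```text
time_s: 9.33
eef_pos: [0.6771, -0.0572, 0.2142]
ee_rot: [2.223, 2.22, -0.001]
contact_force: [-0.1, -0.3, -3.4]
opening: 0.0264
grip_force: 59.3
```

Emit:
carry_out(delta_pos=[[0,0.07,0],[-0.01,0.14,0],[-0.02,0.19,0],[-0.02,0.23,0],[-0.02,0.25,0],[-0.02,0.25,0],[-0.02,0.25,0.06],[-0.02,0.25,0.14],[-0.02,0.25,0.22],[-0.02,0.25,0.3],[-0.02,0.25,0.38],[-0.02,0.25,0.44]], twist=[[0,0,0],[0,0,0],[0,0,0],[0,0,0],[0,0,0],[0,0,0],[0,0,0],[0,0,0],[0,0,0],[0,0,0],[0,0,0],[0,0,0]], fingers=[20,20,20,20,20,20,20,20,20,20,20,20])

```text
time_s: 10.33
eef_pos: [0.7376, -0.0608, 0.1028]
ee_rot: [-2.22, -2.221, 0.002]
contact_force: [0.0, -0.3, -3.2]
opening: 0.0267
grip_force: 59.4
```

Emit:
carry_out(delta_pos=[[0,0,0.03],[0,0,0.05],[0,0,0.07],[0,0,0.085],[0,0,0.1],[0,0,0.108],[0,0,0.114],[0,0,0.118],[0,0,0.12],[0,0,0.12],[0,0,0.12],[0,0,0.12]], twist=[[0,0,0],[0,0,0],[0,0,0],[0,0,0],[0,0,0],[0,0,0],[0,0,0],[0,0,0],[0,0,0],[0,0,0],[0,0,0],[0,0,0]], fingers=[20,20,20,20,20,20,20,20,20,20,20,20])

```text
time_s: 11.33
eef_pos: [0.7391, -0.0606, 0.0747]
ee_rot: [2.221, 2.221, 0.0]
contact_force: [0.1, 0.5, -2.6]
opening: 0.0267
grip_force: 59.4
```

Emit:
carry_out(delta_pos=[[0,0,0.003],[0,0,0.006],[0,0,0.008],[0,0,0.01],[0,0,0.01],[0,0,0.01]], twist=[[0,0,0],[0,0,0],[0,0,0],[0,0,0],[0,0,0],[0,0,0]], fingers=[20,20,20,20,20,20])

```text
time_s: 11.83
eef_pos: [0.7396, -0.0606, 0.0738]
ee_rot: [2.22, 2.22, 0.002]
contact_force: [-2.1, 0.0, 6.7]
opening: 0.027
grip_force: 60.2
```

Emit:
carry_out(delta_pos=[[0,0,0],[0,0,0],[0,0,0],[0,0,0],[0,0,-0.05],[0,0,-0.15],[0,0,-0.3],[0,0,-0.42],[0,-0.1,-0.5],[0.1,-0.25,-0.5],[0.15,-0.42,-0.5],[0.2,-0.58,-0.5]], twist=[[0,0,0],[0,0,0],[0,0,0],[0,0,0],[0,0,0],[0,0,0],[0,0,0],[0,0,0],[0,0,0],[0,0,0],[0,0,0],[0,0,0]], fingers=[55,55,55,55,55,55,55,85,85,85,85,85])

```text
time_s: 12.83
eef_pos: [0.5986, -0.0112, 0.1981]
ee_rot: [2.22, 2.221, 0.003]
contact_force: [-0.6, 1.0, 0.0]
opening: 0.0849
grip_force: 0.0
```

```bash
python3 - <<'E'
from h import *
np.set_printoptions(precision=4,suppress=True)
c=vision.capture("wrist"); s=vision.capture("scene"); d=vision.capture("side")
z=lambda c,x0,y0,x1,y1,k:cv2.resize(c["frame"][y0:y1,x0:x1,::-1],None,fx=k,fy=k,interpolation=cv2.INTER_CUBIC)
cv2.imwrite("pics/k5.png",np.hstack([z(c,0,0,640,480,.8)[:384],z(s,390,210,460,310,3)[:384].repeat(1,0) if 0 else cv2.copyMakeBorder(z(s,360,200,460,310,2.8),0,76,0,0,cv2.BORDER_CONSTANT)[:384]])[:, :800])
print(r.read_state()["eef_pos"])
C=[x["rect"] for x in nets.look_for("candle",s)][:2],[x["rect"] for x in nets.look_for("candle",d)][:2],[x["rect"] for x in nets.look_for("candle",c)][:2]
print(C)
print([nets.look_for("dome",k)[:4] for k in (s,d)])
# red/white top
hsv=cv2.cvtColor(c["frame"],cv2.COLOR_RGB2HSV)
m=cv2.inRange(hsv,(160,60,60),(180,255,255))|cv2.inRange(hsv,(0,150,90),(6,255,255))
n,l,st,ce=cv2.connectedComponentsWithStats(m)
for i in range(1,n):
    if st[i,4]>40: print(st[i],ce[i])
for p in [(.559,.082,.149-.052),(.559,.082,.022)]: print([np.round(proj(k,p)) for k in (c,s,d)])
E
```

```text
[ 0.5965 -0.0111  0.1982]
([], [[258.3, 203.6, 282.3, 230.8]], [[224.5, 66.2, 308.3, 154.1]])
[[{'rect': [338.5, 171.1, 383.4, 236.0], 'score': 0.89}, {'rect': [332.7, 280.9, 388.9, 355.8], 'score': 0.67}, {'rect': [403.1, 264.2, 459.8, 337.5], 'score': 0.64}], [{'rect': [291.1, 172.0, 319.5, 223.5], 'score': 0.98}, {'rect': [209.1, 233.5, 253.5, 293.9], 'score': 0.64}, {'rect': [333.2, 186.1, 370.2, 240.9], 'score': 0.56}]]
[224  67  82  84 945] [271.7577 109.1238]
[255 127  20  12 210] [264.7905 132.2143]
[array([263., 108.]), array([404., 237.]), array([270., 210.])]
[array([274., 116.]), array([400., 262.]), array([272., 232.])]
```

View pics/k5.png

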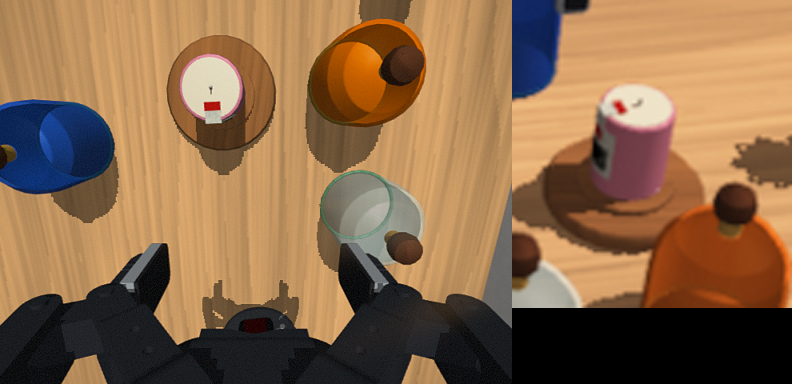

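Wrist picture: candle top's middle at (264,112), red strip end at (265,132), so the barcode faces about -y (-86°). The dome stands at lower right. Moving over the candle and down.

Emit:
carry_out(delta_pos=[[0.1,-0.04,0],[0.2,-0.08,0],[0.3,-0.11,0],[0.36,-0.135,0.05],[0.368,-0.138,0.12],[0.368,-0.138,0.2],[0.368,-0.138,0.28],[0.368,-0.138,0.36],[0.368,-0.138,0.44],[0.368,-0.138,0.5],[0.368,-0.138,0.55],[0.368,-0.138,0.58]], twist=[[0,0,0],[0,0,0],[0,0,0],[0,0,0],[0,0,0],[0,0,0],[0,0,0],[0,0,0],[0,0,0],[0,0,0],[0,0,0],[0,0,0]], fingers=[85,85,85,85,85,85,85,85,85,85,85,85])

```text
time_s: 14.23
eef_pos: [0.5658, 0.0794, 0.05]
ee_rot: [-2.221, -2.22, 0.002]
contact_force: [-0.5, 0.5, 0.0]
opening: 0.0851
grip_force: 0.0
```

Emit:
carry_out(delta_pos=[[0,0,0.03],[0,0,0.06],[0,0,0.09],[0,0,0.116],[0,0,0.116]], twist=[[0,0,0],[0,0,0],[0,0,0],[0,0,0],[0,0,0]], fingers=[85,85,85,85,85])

```text
time_s: 14.65
eef_pos: [0.5648, 0.0795, 0.0218]
ee_rot: [-2.221, -2.221, 0.002]
contact_force: [-0.3, 0.6, -0.1]
opening: 0.0854
grip_force: 0.0
```

Emit:
carry_out(delta_pos=[[0,0,0],[0,0,0],[0,0,0],[0,0,0],[0,0,0],[0,0,0],[0,0,0]], twist=[[0,0,0],[0,0,0],[0,0,0],[0,0,0],[0,0,0],[0,0,0],[0,0,0]], fingers=[50,50,50,50,50,50,50], force=40)

```text
time_s: 15.23
eef_pos: [0.5653, 0.0797, 0.0236]
ee_rot: [2.221, 2.221, 0.0]
contact_force: [-3.0, -0.3, 6.0]
opening: 0.0588
grip_force: 43.8
```

Emit:
carry_out(delta_pos=[[0,0,-0.03],[0,0,-0.08],[0,0,-0.13],[0,0,-0.16],[-0.04,0,-0.16],[-0.1,0.01,-0.16],[-0.17,0.01,-0.16],[-0.24,0.02,-0.16],[-0.31,0.03,-0.16],[-0.38,0.03,-0.16],[-0.45,0.04,-0.16],[-0.52,0.05,-0.16]], twist=[[0,0,0],[0,0,0],[0,0,0],[0,0,0],[0,0,-0.005],[0,0,-0.01],[0,0,-0.015],[0,0,-0.02],[0,0,-0.025],[0,0,-0.03],[0,0,-0.036],[0,0,-0.042]], fingers=[50,50,50,50,50,50,50,50,50,50,50,50], force=50)

```text
time_s: 16.23
eef_pos: [0.5779, -0.0514, 0.0631]
ee_rot: [2.069, 2.364, 0.0]
contact_force: [-0.1, -0.3, -2.8]
opening: 0.0592
grip_force: 54.2
```

```bash
cat > st.py <<'E'
from h import *
from scipy.spatial.transform import Rotation as Ro
import sys
s=r.read_state(); M=Ro.from_rotvec(s["ee_rot"])
print(s["eef_pos"],"toolx yaw",np.degrees(np.arctan2(*M.as_matrix()[1::-1,0])),s["time_s"])
for a in sys.argv[1:]:
    t=np.array(eval(a)); print(t, "delta norm", np.round(M.inv().apply(t-s["eef_pos"])/.25,3))
E
python3 st.py "(.582,-.127,.06)" "(.582,-.127,.0)"
```

```text
[ 0.57791003 -0.0513888   0.06307215] toolx yaw 97.60529771295523 16.2333
[ 0.582 -0.127  0.06 ] delta norm [-0.302 -0.024  0.012]
[ 0.582 -0.127  0.   ] delta norm [-0.302 -0.024  0.252]
```

Emit:
carry_out(delta_pos=[[-0.07,-0.005,0],[-0.14,-0.01,0],[-0.2,-0.015,0],[-0.26,-0.02,0],[-0.29,-0.024,0],[-0.302,-0.024,0.03],[-0.302,-0.024,0.08],[-0.302,-0.024,0.13],[-0.302,-0.024,0.17],[-0.302,-0.024,0.2],[-0.302,-0.024,0.22],[-0.302,-0.024,0.23]], twist=[[0,0,0],[0,0,0],[0,0,0],[0,0,0],[0,0,0],[0,0,0],[0,0,0],[0,0,0],[0,0,0],[0,0,0],[0,0,0],[0,0,0]], fingers=[50,50,50,50,50,50,50,50,50,50,50,50])

```text
time_s: 17.23
eef_pos: [0.5816, -0.1254, 0.0046]
ee_rot: [-2.069, -2.363, 0.001]
contact_force: [-0.1, 0.4, -2.2]
opening: 0.059
grip_force: 54.2
```

Emit:
carry_out(delta_pos=[[0,0,0.004],[0,0,0.008],[0,0,0.011],[0,0,0.014],[0,0,0.016],[0,0,0.016],[0,0,0.016]], twist=[[0,0,0],[0,0,0],[0,0,0],[0,0,0],[0,0,0],[0,0,0],[0,0,0]], fingers=[50,50,50,50,50,50,50])

```text
time_s: 17.82
eef_pos: [0.582, -0.1261, 0.0017]
ee_rot: [2.07, 2.363, 0.0]
contact_force: [-0.7, -0.2, -1.2]
opening: 0.0588
grip_force: 54.4
```

Emit:
carry_out(delta_pos=[[0,0,0.003],[0,0,0.006],[0,0,0.006],[0,0,0.006]], twist=[[0,0,0],[0,0,0],[0,0,0],[0,0,0]], fingers=[50,50,50,50])

```text
time_s: 18.15
eef_pos: [0.5821, -0.1261, 0.0016]
ee_rot: [2.069, 2.362, 0.0]
contact_force: [-2.4, 0.9, 12.4]
opening: 0.0591
grip_force: 56.1
```

Emit:
carry_out(delta_pos=[[0,0,-0.004],[0,0,-0.004],[0,0,-0.004],[0,0,-0.004],[0,0,-0.004],[0,0,-0.08],[0,0,-0.2],[0,0,-0.34],[0,0,-0.48],[0,0,-0.6],[0,0,-0.7],[0,0,-0.7]], twist=[[0,0,0],[0,0,0],[0,0,0],[0,0,0],[0,0,0],[0,0,0],[0,0,0],[0,0,0],[0,0,0],[0,0,0],[0,0,0],[0,0,0]], fingers=[85,85,85,85,85,85,85,85,85,85,85,85])

```text
time_s: 19.15
eef_pos: [0.5847, -0.1262, 0.1805]
ee_rot: [2.065, 2.357, 0.007]
contact_force: [1.2, 0.7, 0.4]
opening: 0.0851
grip_force: 0.0
```

```bash
python3 - <<'E'
from h import *
np.set_printoptions(precision=4,suppress=True)
c=vision.capture("wrist"); s=vision.capture("scene"); d=vision.capture("side")
z=lambda c,x0,y0,x1,y1,k:cv2.resize(c["frame"][y0:y1,x0:x1,::-1],None,fx=k,fy=k,interpolation=cv2.INTER_CUBIC)
cv2.imwrite("pics/k6.png",np.vstack([np.hstack([z(s,190,230,390,355,2),z(d,320,210,520,335,2)]),z(c,0,140,640,480,1)[:340,:640].repeat(1,0) if 0 else cv2.copyMakeBorder(z(c,0,140,640,480,1),0,0,0,160,cv2.BORDER_CONSTANT)]))
print(r.read_state()["eef_pos"])
for n in ("candle","trigger"): print(n,[[(round(x["score"],2),np.round(x["rect"]).astype(int).tolist()) for x in nets.look_for(n,k)] for k in (s,d,c)])
E
```

```text
[ 0.5815 -0.126   0.1746]
candle [[(0.64, [300, 253, 328, 295])], [(0.7, [319, 235, 340, 268]), (0.62, [334, 186, 367, 241])], [(0.68, [280, 183, 353, 266])]]
trigger [[(0.63, [482, 288, 526, 338]), (0.58, [239, 259, 246, 268])], [(0.68, [362, 271, 380, 288]), (0.36, [352, 247, 476, 351])], [(0.85, [242, 357, 293, 390]), (0.16, [242, 0, 391, 58])]]
```

View pics/k6.png

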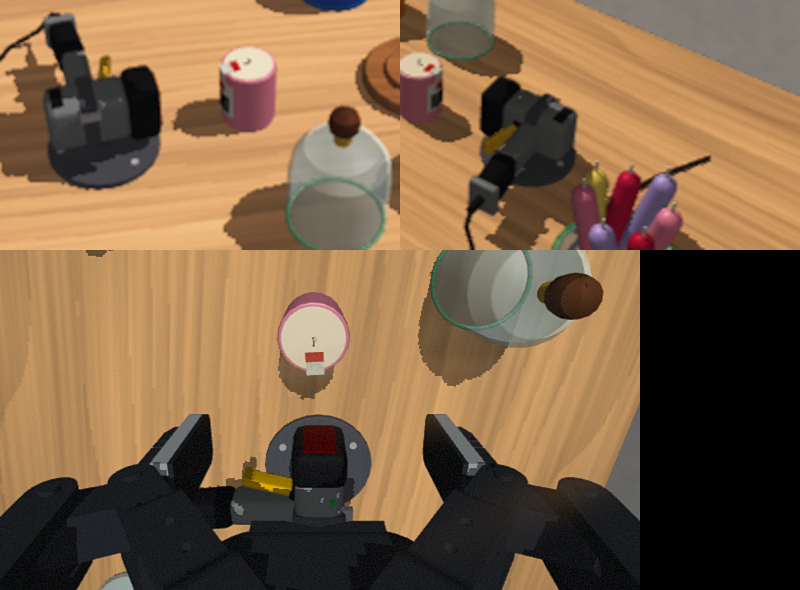

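```bash
python3 - <<'E'
from h import *
np.set_printoptions(precision=4,suppress=True)
c=vision.capture("wrist")
f=c["frame"].astype(int); 
hsv=cv2.cvtColor(c["frame"],cv2.COLOR_RGB2HSV)
def blob(lo,hi,y0,y1,x0,x1):
    m=np.zeros(hsv.shape[:2],np.uint8); m[y0:y1,x0:x1]=cv2.inRange(hsv,lo,hi)[y0:y1,x0:x1]
    n,l,st,ce=cv2.connectedComponentsWithStats(m); i=1+np.argmax(st[1:,4]); pts=np.argwhere(l==i)[:,::-1].astype(np.float32)
    return st[i],ce[i],cv2.boxPoints(cv2.minAreaRect(pts)).round(1).tolist()
w=blob((0,120,50),(8,255,255),300,360,290,350);t=blob((18,120,60),(32,255,255),340,400,230,300)
print("win",w,"\ntrig",t)
red=blob((0,120,120),(8,255,255),235,262,290,340); print("red",red[1])
wc=atz(c,*w[1],.060); print("window",wc)
cc=atz(c,314,228,.075); print("candle top c",cc,"red",atz(c,*red[1],.075))
for p in t[2]+[list(map(float,t[1]))]: print("trig pt",atz(c,p[0],p[1],.066)[:2])
print("foot L,R top",atz(c,266,350,.008),atz(c,371,350,.008),atz(c,318,305,.008))
s=vision.capture("scene");d=vision.capture("side")
print("candle c",tri((s,314,274),(d,None or 410/2-200+320 if 0 else 331,252)))
for yaw in (8,11,14):
  a=np.radians(yaw);O=np.array([.612,-.280])
  for lp,h in [((0,61),.055),((-72,18),.066),((-148,-14),.055),((0,60),.008)]:
    P=O+np.array([np.cos(a)*lp[0]-np.sin(a)*lp[1],np.sin(a)*lp[0]+np.cos(a)*lp[1]])/1000
    print(yaw,lp,P,np.round(proj(c,[*P,h])),np.round(proj(s,[*P,h])),np.round(proj(d,[*P,h])))
E
```

```text
win (array([308, 320,  34,  28, 554], dtype=int32), array([323.9007, 332.6083]), [[308.0, 320.0], [341.0, 320.0], [341.0, 347.0], [308.0, 347.0]]) 
trig (array([245, 361,  52,  31, 973], dtype=int32), array([270.2014, 376.6012]), [[243.1999969482422, 380.0], [249.1999969482422, 359.6000061035156], [298.20001220703125, 373.8999938964844], [292.29998779296875, 394.3999938964844]])
red [319.0056 250.2373]
window [ 0.6005 -0.2228  0.06  ]
candle top c [ 0.5784 -0.1229  0.075 ] red [ 0.5849 -0.1407  0.075 ]
trig pt [ 0.5319 -0.2787]
trig pt [ 0.5357 -0.2561]
trig pt [ 0.5822 -0.2652]
trig pt [ 0.5793 -0.2883]
trig pt [ 0.5566 -0.2716]
foot L,R top [ 0.5455 -0.2815  0.008 ] [ 0.6594 -0.2662  0.008 ] [ 0.5948 -0.2206  0.008 ]
candle c (array([ 0.5866, -0.1238,  0.0395]), [0.0014774661165960616, 0.0014774661165960058])
8 (0, 61) [ 0.6035 -0.2196] [327. 327.] [270. 279.] [363. 259.]
8 (-72, 18) [ 0.5382 -0.2722] [250. 375.] [243. 258.] [363. 278.]
8 (-148, -14) [ 0.4674 -0.3145] [177. 396.] [223. 243.] [358. 306.]
8 (0, 60) [ 0.6036 -0.2206] [326. 306.] [270. 295.] [363. 274.]
11 (0, 61) [ 0.6004 -0.2201] [324. 327.] [269. 278.] [362. 260.]
11 (-72, 18) [ 0.5379 -0.2761] [250. 378.] [241. 258.] [364. 279.]
11 (-148, -14) [ 0.4694 -0.322 ] [179. 403.] [220. 244.] [361. 307.]
11 (0, 60) [ 0.6006 -0.2211] [323. 306.] [270. 294.] [362. 274.]
14 (0, 61) [ 0.5972 -0.2208] [321. 328.] [269. 277.] [362. 261.]
14 (-72, 18) [ 0.5378 -0.28  ] [249. 382.] [239. 258.] [366. 280.]
14 (-148, -14) [ 0.4718 -0.3294] [181. 409.] [216. 245.] [364. 308.]
14 (0, 60) [ 0.5975 -0.2218] [320. 306.] [270. 293.] [361. 275.]
```

```bash
python3 st.py "(.556,-.300,.175)"; python3 -c "
from station import r;print(r.read_state()['q'])"
```

```text
[ 0.58171149 -0.12591141  0.17455615] toolx yaw 97.56291951782228 19.75
[ 0.556 -0.3    0.175] delta norm [-0.677 -0.194 -0.002]
[ 0.36580793  0.48152206 -0.30347779  1.61016916  0.15781367  1.07482702
  0.15138915]
```

Emit:
carry_out(delta_pos=[[-0.06,-0.02,0],[-0.13,-0.04,0],[-0.2,-0.06,0],[-0.27,-0.08,0],[-0.34,-0.1,0],[-0.41,-0.12,0],[-0.48,-0.14,0],[-0.55,-0.16,0],[-0.6,-0.175,0],[-0.65,-0.185,0],[-0.677,-0.194,0],[-0.677,-0.194,0]], twist=[[0,0,0.038],[0,0,0.076],[0,0,0.114],[0,0,0.152],[0,0,0.19],[0,0,0.228],[0,0,0.266],[0,0,0.304],[0,0,0.342],[0,0,0.38],[0,0,0.418],[0,0,0.456]], fingers=[85,85,85,85,85,85,85,85,85,85,85,85])

```text
time_s: 20.75
eef_pos: [0.5551, -0.3026, 0.1747]
ee_rot: [3.114, 0.409, -0.001]
contact_force: [-0.2, -0.2, 1.2]
opening: 0.0855
grip_force: 0.0
```

Emit:
carry_out(delta_pos=[[0,0,0],[0,0,0],[0,0,0]], twist=[[0,0,0.02],[0,0,0.025],[0,0,0.025]], fingers=[85,85,85])

```text
time_s: 21.0
eef_pos: [0.5561, -0.2999, 0.1748]
ee_rot: [-3.127, -0.303, 0.0]
contact_force: [0.3, -0.6, 0.8]
opening: 0.085
grip_force: 0.0
```

```bash
python3 st.py "(.556,-.300,.175)" "(.556,-.300,.001)"; python3 - <<'E'
from h import *
np.set_printoptions(precision=4,suppress=True)
c=vision.capture("wrist")
hsv=cv2.cvtColor(c["frame"],cv2.COLOR_RGB2HSV)
for nm,lo,hi in (("trig",(18,120,60),(32,255,255)),):
    m=cv2.inRange(hsv,lo,hi); n,l,st,ce=cv2.connectedComponentsWithStats(m)
    for i in range(1,n):
        if st[i,4]>100:
            b=cv2.boxPoints(cv2.minAreaRect(np.argwhere(l==i)[:,::-1].astype(np.float32)))
            print(nm,st[i],[atz(c,*map(float,p),.066)[:2].round(4).tolist() for p in b])
print(nets.look_for("trigger",c)[:2])
a=np.radians(11);O=np.array([.612,-.280])
for lp,h in [((-72,18),.066),((-24,9),.066),((-58,19),.066),((-148,-14),.072),((-60,-28),.072)]:
    P=O+np.array([np.cos(a)*lp[0]-np.sin(a)*lp[1],np.sin(a)*lp[0]+np.cos(a)*lp[1]])/1000
    print(lp,P,np.round(proj(c,[*P,h])))
E
```

```text
[ 0.55610238 -0.29986972  0.17483676] toolx yaw 11.059217550109373 21.0
[ 0.556 -0.3    0.175] delta norm [-0.001  0.    -0.001]
[ 0.556 -0.3    0.001] delta norm [-0.     0.001  0.695]
trig [278 196  28  56 629] [[0.5337, -0.2707], [0.5814, -0.2775], [0.58, -0.2876], [0.5322, -0.2812]]
[{'rect': [278.8, 192.2, 311.4, 252.0], 'score': 0.94}, {'rect': [229.0, 31.5, 541.9, 358.0], 'score': 0.61}]
(-72, 18) [ 0.5379 -0.2761] [284. 246.]
(-24, 9) [ 0.5867 -0.2757] [294. 188.]
(-58, 19) [ 0.5514 -0.2724] [282. 230.]
(-148, -14) [ 0.4694 -0.322 ] [322. 331.]
(-60, -28) [ 0.5584 -0.3189] [340. 234.]
```

Emit:
carry_out(delta_pos=[[0,0,0.08],[0,0,0.16],[0,0,0.24],[0,0,0.32],[0,0,0.4],[0,0,0.47],[0,0,0.53],[0,0,0.57],[0,0,0.6],[0,0,0.62],[0,0,0.64],[0,0,0.64]], twist=[[0,0,0],[0,0,0],[0,0,0],[0,0,0],[0,0,0],[0,0,0],[0,0,0],[0,0,0],[0,0,0],[0,0,0],[0,0,0],[0,0,0]], fingers=[85,85,85,85,85,85,85,85,85,85,85,85])

```text
time_s: 22.1
eef_pos: [0.5559, -0.3001, 0.0145]
ee_rot: [-3.127, -0.301, 0.001]
contact_force: [-0.1, 0.5, -0.2]
opening: 0.0846
grip_force: 0.0
```

Emit:
carry_out(delta_pos=[[0,0,0.01],[0,0,0.02],[0,0,0.03],[0,0,0.04],[0,0,0.05],[0,0,0.055],[0,0,0.055]], twist=[[0,0,0],[0,0,0],[0,0,0],[0,0,0],[0,0,0],[0,0,0],[0,0,0]], fingers=[80,75,70,65,60,58,58], force=30)

```text
time_s: 22.68
eef_pos: [0.556, -0.2995, 0.0009]
ee_rot: [-3.126, -0.301, 0.0]
contact_force: [-0.4, 1.2, 0.8]
opening: 0.0581
grip_force: 0.8
```

Emit:
carry_out(delta_pos=[[0,0,0],[0,0,0],[0,0,0],[0,0,0],[0,0,0],[0,0,0],[0,0,0],[0,0,0],[0,0,0],[0,0,0],[0,0,0],[0,0,0]], twist=[[0,0,0],[0,0,0],[0,0,0],[0,0,0],[0,0,0],[0,0,0],[0,0,0],[0,0,0],[0,0,0],[0,0,0],[0,0,0],[0,0,0]], fingers=[50,45,40,34,30,30,30,30,30,30,30,30], force=30)

```text
time_s: 23.68
eef_pos: [0.5557, -0.3009, 0.0017]
ee_rot: [3.127, 0.299, -0.0]
contact_force: [-3.3, 0.8, 4.5]
opening: 0.0376
grip_force: 31.8
```

Emit:
carry_out(delta_pos=[[0,0,0],[0,0,0],[0,0,0],[0,0,0],[0,0,0],[0,0,0]], twist=[[0,0,0],[0,0,0],[0,0,0],[0,0,0],[0,0,0],[0,0,0]], fingers=[30,30,30,30,30,30], force=45)

```text
time_s: 24.18
eef_pos: [0.5557, -0.3012, 0.0018]
ee_rot: [3.126, 0.299, 0.0]
contact_force: [-2.4, 0.6, 7.4]
opening: 0.0368
grip_force: 44.4
```

Emit:
carry_out(delta_pos=[[0,0,0],[0,0,0],[0,0,0],[0,0,0],[0,0,0],[0,0,0],[0,0,-0.1],[0,0,-0.22],[0,0,-0.36],[0,0,-0.5],[0,0,-0.64],[0,0,-0.7]], twist=[[0,0,0],[0,0,0],[0,0,0],[0,0,0],[0,0,0],[0,0,0],[0,0,0],[0,0,0],[0,0,0],[0,0,0],[0,0,0],[0,0,0]], fingers=[75,75,75,75,75,75,75,75,75,75,75,75])

```text
time_s: 25.18
eef_pos: [0.5576, -0.3015, 0.1816]
ee_rot: [3.123, 0.299, 0.009]
contact_force: [0.8, -1.1, 0.1]
opening: 0.0748
grip_force: 0.0
```

```bash
python3 - <<'E'
from h import *
np.set_printoptions(precision=4,suppress=True)
c=vision.capture("wrist");s=vision.capture("scene");d=vision.capture("side")
hsv=cv2.cvtColor(c["frame"],cv2.COLOR_RGB2HSV)
m=cv2.inRange(hsv,(18,120,60),(32,255,255)); n,l,st,ce=cv2.connectedComponentsWithStats(m)
print([st[i].tolist() for i in range(1,n) if st[i,4]>100])
for t in ("candle","dome"): print(t,[[(round(x["score"],2),np.round(x["rect"]).astype(int).tolist()) for x in nets.look_for(t,k)] for k in (s,d)])
print(r.read_state()["eef_pos"],r.read_state()["contact_force"])
E
```

```text
[[276, 197, 27, 55, 600], [504, 468, 22, 12, 158]]
candle [[(0.96, [296, 249, 329, 297]), (0.34, [369, 248, 427, 288])], [(0.93, [317, 235, 340, 268])]]
dome [[(0.89, [403, 264, 461, 339]), (0.62, [337, 176, 379, 234]), (0.61, [332, 283, 386, 357])], [(0.87, [209, 232, 256, 292]), (0.85, [333, 184, 370, 241]), (0.8, [288, 172, 321, 225]), (0.2, [252, 222, 296, 252])]]
[ 0.5552 -0.2997  0.1745] [ 1.3273 -0.2035 -0.2503]
```

The trigger has sprung back to its rest position. The candle and dome stand where I placed them, and the arm is clear.

```bash
python3 -c "
from station import r; print(r.hand_in())"
```

```text
the job is handed in; nothing more can be done
None
```

I handed the job in at about 25 s: the dome stands aside on the counter, the candle faces the scanner window, and the trigger was squeezed home, held and sprang back. The hand-in call gave no verdict.

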